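# Seat the green board in the corner of the inspection stop

### The arm

A 6-joint arm with a two-finger parallel gripper is mounted at the origin on the work surface. World frame = base frame: x ahead of the robot, y to its left, z up, the work surface at z = 0. Lengths are in mm, angles in degrees, forces in N, time in s.
With the tool pointing down it reaches from about 350 to 850 mm from the base axis. Payload 8.1 kg.
Tool frame: the origin (TCP) lies at the centre of the arm's flange, where the gripper is bolted on; the fingertips stand 173 mm ahead of it and the grasp point (between the pads) lies 155 mm ahead of it; z points along the fingers, y is the line along which they close (so a half turn about z gives the same grasp; the last joint's range is limited). The gripper opens to 85 mm and grips with 20 to 120 N. Pads are 22 mm wide; open, the fingers measure 114 mm over their backs; the gripper's body (76 mm by 85 mm) begins 54 mm behind the grasp point. The pads swing forward as they close: fully open they stand 13 mm farther back than shut.
Start: joints at [-70.325, 7.471, 85.268, -0, 87.261, -4.893], TCP at [249.488, -545.676, 404.692] pointing down, gripper open.
Joint ranges: [-169.43, 169.43], [-51.17, 129.36], [1.28, 143.12], [-76.62, 256.62], [0, 156.53], [-152.29, 152.29]. Speed limits (degrees/s): [136.94, 136.94, 159.86, 180, 180, 180].

### API

Orientations are given as [roll, pitch, yaw] about the fixed x, y, z axes, in that order (R = Rz(yaw) Ry(pitch) Rx(roll)).
In Python, from bench import * gives the robot as it stands.
- The arm moves only by the shell command python3 -m jog 'ROWS' [FORCE]. ROWS is text: rows parted by semicolons, each of 7 numbers parted by spaces: the shift along the tool's x, y, z scaled (see below), then the turn, a rotation vector about the tool's x, y, z scaled (see below), then the closure, from -1 (fully open) to 1 (shut). In form: tx ty tz wx wy wz hand; .... A call has 1 to 5 rows; each row shifts and turns the commanded pose from where the row before left it, along the tool's axes as they then stand; what a row does not reach is not made up. The controller multiplies each number of a shift by 0.1 m and each number of a turn by 60 degrees. A row lasts 1/8 s, in which the tool goes at most 62.5 mm and 10.7 degrees, less where a joint would pass 70% of its speed; a pose out of reach is approached as far as the arm can. A call with a number of a shift or a turn outside -1 to 1 is refused whole. A call with a gripper value outside its range is refused whole. The fingers move at their own pace and stop on an object; FORCE is the grip in N (left out, the last holds). Time passes only in rows, so rows that do not move let the fingers close. It gives the time, the measured TCP pose, the force, the opening and the grip force at its end, in the units of the state.
- sense(): the state, without advancing time (a new reading comes with each control period).
- snapshot(name): name is "side" or "top" or "wrist"; returns a dict with "img" (384x512x3 uint8, red, green, blue), "fx", "fy", "cx", "cy" (pixels), "extrinsics" (4x4, takes a point from camera to world coordinates). Camera axes: x right, y down, z forward; pixel columns grow to the right and rows downward; lengths in mm; the calibration is good to about 2 mm. A picture is of the moment at which its call begins. There is no depth.
- hand_in(): hands the job in; it is judged then, once.
The state is a dict: "time": time; "joint_pos": joint angles; "qd": joint speeds; "joint_efforts": joint torques, N m; "tool_pos": TCP position; "tcp_rot": TCP orientation; "ft_force": force on the tool from outside, world axes, zero at the start; "wrist_torque": the same for the moment, N m; "finger_gap": finger opening in mm; "grip_force": force on a finger pad.
Only numpy, scipy, OpenCV 4.12 (cv2) and the standard library are available. Lean on these libraries where they do the work, as an engineer would, in place of code of your own. Each camera call takes 0.05 s, during which the arm holds its last target. There are 200 camera calls.

### The job

Push the carrier with the green circuit board along the bench into the corner of the aluminium inspection stop, on the side of the centre rib where it already stands, so that its far edge lies flush against the long fence and its inner edge flush against the rib. Push it with the fingertips against the outside of its black frame only: do not grasp, lift or tip it, and do not touch the circuit board it carries. Leave the blue board and everything else on the bench where it is, and finish clear of it all.

Things in the scene. Friction and masses are not known exactly. Their poses are not given: they have to be found in the camera images.
- green: the carrier to push: flat black plastic tray with a green circuit board in it, 100 (own x) x 120 (own y), upright outer walls 18 high (all mm), loose on the bench, about 0.4 kg, slick, slides under a push of a few newtons. Origin: centre of its underside. At the start its own x axis points away from the robot, within 0.35 rad of world x
- green_board: the green circuit board fixed inside the tray: 83 x 103, its top 12 above the bench, with a finned aluminium heat sink (34 x 34) near its middle reaching 34 above the bench. Not to be touched. Origin: centre of its underside, 10 above the tray's origin
- jig: fixed T-shaped aluminium stop. Origin on the bench at the foot of the fence's robot-side face, on the rib's centre line. Fence: x 0 to +20, y -180 to +180, 30 high; centre rib: x -90 to 0 (towards the robot), y -6 to +6, 22 high (own axes; own x within 0.22 rad of world x). A tray seated in a corner, 120 side along the fence, has its centre at own x -50, y +66 or -66
- blue: the other circuit board carrier: same size and same frame as the green one, but its circuit board is blue. Stays where it is. Origin: centre of its underside
- spool: solder spool with orange flanges standing on end, diameter 60, 45 high; origin: centre of its underside
- jar: small jar with a yellow cap, diameter 44, about 50 high; origin: centre of its underside
- driver: screwdriver with a red handle lying on the bench, about 200 long along its own x axis, under 40 high; origin: under it
- ssd: flat dark metal drive, 100 (own x) x 70 (own y) x 9; origin: centre of its underside
- fan: black cooling fan lying flat, 120 x 120 x 25; origin: centre of its underside
- meter: red and black multimeter lying on its back, 185 (own x) x 90 (own y) x about 50 high; origin: centre of its underside
There are look-alikes about, which are no part of the job. What is shaped like the green but yellow is not meant.

How it is judged:
By the outcome, as a careful person would: the job done as asked, in the order asked, and still so for the second after the job is handed in, with the robot touching nothing.
It also fails if it takes over 61 s, if anything falls off the work surface, if the arm or the gripper's body presses on something with over 40 N, if the wrist force passes 120 N, or if a joint passes its speed limit or range.

## Working session

There is one attempt and no reset: what is moved stays moved. The work goes in short steps, Python scripts to look and compute and a shell command to move; the robot and the scene stay as the last step left them, time stands still between calls to the robot, and variables do not carry over. Pictures are saved under pics/ and viewed, at most 10 in all, crops included, and the job is handed in when it is done.

```bash
mkdir -p pics; ls; python3 - <<'E'
from bench import *
import cv2,numpy as np
for n in("top","side"):
    s=snapshot(n); cv2.imwrite(f"pics/{n}0.png",s["img"][:,:,::-1]); np.savez(f"{n}0.npz",**s); print(n,s["fx"],s["cx"],s["cy"],np.round(s["extrinsics"],3).tolist())
print(sense())
E
```

```text
pics
top 346.4058726114603 255.73027421823429 194.67096895166583 [[-0.03, -0.993, 0.116, 422.39], [-1.0, 0.031, 0.006, -6.4], [-0.009, -0.116, -0.993, 1138.503], [0.0, 0.0, 0.0, 1.0]]
side 430.53997344729424 250.041800907419 192.80702048264612 [[-0.865, -0.374, 0.334, 111.698], [-0.501, 0.623, -0.601, 796.085], [0.017, -0.687, -0.726, 989.386], [0.0, 0.0, 0.0, 1.0]]
{'time': 0.1, 'joint_pos': array([-7.03237179e+01,  7.51114377e+00,  8.53242895e+01,  1.03615109e-03,
        8.72619439e+01, -4.89200377e+00]), 'qd': array([-0.02723613, -0.09892847, -0.04940436, -0.03927823, -0.01069123,
       -0.06016748]), 'joint_efforts': array([ 8.30360714e-04, -5.70948887e+01, -5.01942873e+01, -1.50585242e-04,
        8.22758971e-03, -2.03935101e-04]), 'tool_pos': array([ 249.42835609, -545.46414218,  403.7333261 ]), 'tcp_rot': array([-1.79903066e+02, -9.33521992e-03,  2.45682276e+01]), 'ft_force': array([-0.49510199, -0.55792558,  0.06839265]), 'wrist_torque': array([-0.0428011 , -0.0584216 ,  0.04867338]), 'grip_force': 0.0, 'finger_gap': 85.21570969364365}
```

View pics/top0.png

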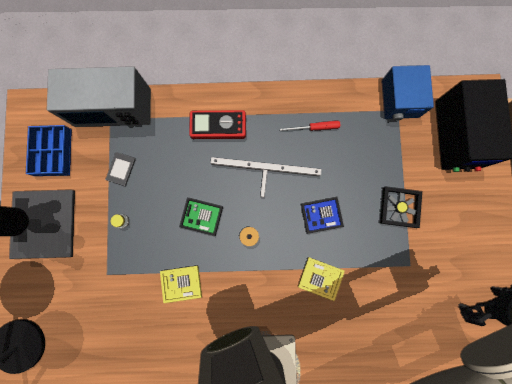

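View pics/side0.png

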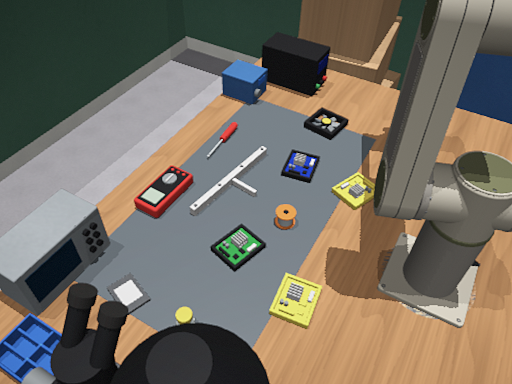

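The top view has the green carrier at about (202,217), left (+y) of the rib. The fence runs (212,160)–(320,173) and the rib ends at (263,196). The spool at (249,237) and the yellow carriers stand near the robot side.

```bash
cat > h.py <<'E'
import numpy as np,cv2
def ray(s,px,z):
    E=s["extrinsics"];px=np.atleast_2d(np.asarray(px,float))
    d=np.c_[(px[:,0]-s["cx"])/s["fx"],(px[:,1]-s["cy"])/s["fy"],np.ones(len(px))]@E[:3,:3].T
    o=E[:3,3];return (o+d*((z-o[2])/d[:,2])[:,None])[:,:2]
def rect(s,mask,z,poly=None):
    cs,_=cv2.findContours(mask.astype(np.uint8),cv2.RETR_EXTERNAL,cv2.CHAIN_APPROX_NONE)
    c=max(cs,key=cv2.contourArea)[:,0]
    return cv2.minAreaRect(ray(s,c,z).astype(np.float32))
E
python3 - <<'E'
from h import *
for n,g,j in(("top",(175,190,230,245),(205,150,328,200)),("side",(205,220,272,275),(185,140,275,220))):
    s=dict(np.load(n+"0.npz"));im=s["img"].astype(int);R,G,B=im[...,0],im[...,1],im[...,2];v=im.max(2)
    def box(b):
        m=np.zeros(v.shape,bool);m[b[1]:b[3],b[0]:b[2]]=1;return m
    r=rect(s,cv2.morphologyEx((box(g)&((v<45)|((G>R+25)&(G>B+15)))).astype(np.uint8),cv2.MORPH_CLOSE,np.ones((7,7))),18 if n=="top" else 9)
    print(n,"green",r,cv2.boxPoints(r).round(0).tolist())
    m=box(g)&(G>R+25)&(G>B+15);print("board",rect(s,cv2.morphologyEx(m.astype(np.uint8),cv2.MORPH_CLOSE,np.ones((9,9))),12))
    m=box(j)&(im.min(2)>120);ys,xs=np.nonzero(m);P=ray(s,np.c_[xs,ys],28).astype(np.float32)
    # fence line: robust fit
    cs=cv2.fitLine(P,cv2.DIST_L1,0,.01,.01).ravel()
    for _ in range(6):
        d=abs((P-cs[2:])@np.array([-cs[1],cs[0]]));cs=cv2.fitLine(P[d<13],cv2.DIST_L2,0,.01,.01).ravel()
    t=(P[d<13]-cs[2:])@cs[:2];print("fence",cs,t.min(),t.max(),np.degrees(np.arctan2(cs[1],cs[0])), "mid",cs[2:]+cs[:2]*(t.min()+t.max())/2)
    Q=ray(s,np.c_[xs,ys],22)[(d>20)];print("rib",len(Q),Q.mean(0),Q[:,0].min(), cv2.fitLine(Q.astype(np.float32),cv2.DIST_L2,0,.01,.01).ravel())
    print("mat/frame vals",im[217,150],im[207,205] if n=="top" else "")
E
```

```text
top green ((487.11663818359375, 178.67898559570312), (117.12679290771484, 93.09442138671875), 74.2335205078125) [[426.0, 135.0], [516.0, 110.0], [548.0, 222.0], [458.0, 248.0]]
board ((488.0967712402344, 180.51992797851562), (105.45912170410156, 84.96723175048828), 74.28314971923828)
fence [ 7.1419373e-02  9.9744636e-01  6.0146356e+02 -3.4669338e+01] -197.5915 199.06102 85.90448 mid [601.51605 -33.93646]
rib 3695 [614.3072195  -32.33575883] 532.4704393421308 [ 2.6261365e-02  9.9965513e-01  6.1430719e+02 -3.2335758e+01]
mat/frame vals [113 118 120] [ 76 177  91]
side green ((488.214599609375, 181.2438507080078), (124.60039520263672, 105.33060455322266), 74.31058502197266) [[421.0, 136.0], [522.0, 107.0], [556.0, 227.0], [454.0, 255.0]]
board ((489.3131103515625, 179.07452392578125), (104.7181396484375, 83.97982788085938), 74.63756561279297)
fence [ 5.3990805e-01 -8.4172404e-01  6.2094446e+02 -1.6332018e+01] -153.81473 204.51842 -57.32262 mid [634.63214  -37.671272]
rib 4293 [628.20892444 -21.3177014 ] 448.18587067447254 [ 4.1740549e-01 -9.0872031e-01  6.2820892e+02 -2.1317701e+01]
mat/frame vals [114 123 132]
```

```bash
python3 - <<'E'
from h import *
s=dict(np.load("top0.npz"));im=s["img"].astype(int)
m=np.zeros(im.shape[:2],bool);m[150:200,205:328]=1;m&=im.min(2)>155
ys,xs=np.nonzero(m);P=ray(s,np.c_[xs,ys],30);print(len(P))
u=m.copy();u[:, :] = m
k=(ys<178)&~((xs>255)&(xs<275)&(ys>172));F=P[k].astype(np.float32)
print(cv2.minAreaRect(F)); l=cv2.fitLine(F,cv2.DIST_L2,0,.01,.01).ravel();print(l,np.degrees(np.arctan2(l[1],l[0])))
k=(ys>176)&(xs>255)&(xs<275);Q=ray(s,np.c_[xs,ys],22)[k];print(Q.mean(0),Q.min(0),Q.max(0),cv2.fitLine(Q.astype(np.float32),cv2.DIST_L2,0,.01,.01).ravel())
for n,b in(("spool",(240,225,262,249)),("jar",(108,212,132,232))):
    x0,y0,x1,y1=b;p=im[y0:y1,x0:x1];q=p[...,0]-p[...,2]>70;yy,xx=np.nonzero(q);print(n,ray(s,[(xx.mean()+x0,yy.mean()+y0)],45))
print(ray(s,[(181,284)],18),ray(s,[(321,279)],18))
E
```

```text
722
((640.298095703125, -32.9847412109375), (358.0055847167969, 32.02488327026367), 81.95503997802734)
[ 1.4076753e-01  9.9004269e-01  6.4609497e+02 -3.4144760e+01] 81.90773
[579.76684727 -24.05171192] [547.71320607 -31.73635831] [610.08536531 -16.82548696] [ 9.9043268e-01 -1.3799690e-01  5.7976685e+02 -2.4051712e+01]
spool [[420.27136796  25.59914351]]
jar [[481.98057301 441.87864114]]
[[275.76988191 245.3731774 ]] [[ 278.59903819 -198.00969089]]
```

Jig yaw is about -8.05°, with its origin near (636,-32). In jig coordinates the green carrier is at about (-176,189), yawed -7.6° relative to it.

Plan, with the fingers half open so they make two contacts:
1. Push +x to about a=-100.
2. Push -y to the rib.
3. Push +x to the fence.
4. Finish with a nudge in -y.

```bash
cat >> h.py <<'E'
O=np.array([636.3,-32.]);YAW=-8.05
def uv():
    c,s=np.cos(np.radians(YAW)),np.sin(np.radians(YAW));return np.array([c,s]),np.array([-s,c])
def jig(p): u,v=uv();d=np.asarray(p)[:2]-O;return np.array([d@u,d@v])
def togo(st,a,b,z,psi):
    u,v=uv();t=np.r_[O+a*u+b*v,z];d=t-st["tool_pos"];y=np.radians(st["tcp_rot"][2])
    print("togo tool units",np.round([(d[0]*np.cos(y)+d[1]*np.sin(y))/100,(d[0]*np.sin(y)-d[1]*np.cos(y))/100,-d[2]/100],3),"wz",round(((st["tcp_rot"][2]-psi+180)%360-180)/60,3),"jig",jig(st["tool_pos"]).round(1),"z",st["tool_pos"][2].round(1),"gap",st["finger_gap"].round(1),"F",st["ft_force"].round(1),"t",st["time"])
E
python3 -m jog '0.4 0 0 0 0 0.136 0;0.4 0 0 0 0 0.136 0;0.4 0 0 0 0 0.136 0;0.3 0 0 0 0 0.136 0;0 0 0 0 0 0 0'
python3 - <<'E'
from h import *;from bench import *
togo(sense(),-270,192,300,-8.05)
E
```

```text
time: 0.72
tool_pos: [395.6, -511.2, 403.7]
tcp_rot: [-179.9, 0.0, -8.0]
ft_force: [-0.0, -0.1, -0.1]
finger_gap: 43.1
grip_force: 0.0Traceback (most recent call last):
  File "<stdin>", line 2, in <module>
  File "h.py", line 16, in togo
    print("togo tool units",np.round([(d[0]*np.cos(y)+d[1]*np.sin(y))/100,(d[0]*np.sin(y)-d[1]*np.cos(y))/100,-d[2]/100],3),"wz",round(((st["tcp_rot"][2]-psi+180)%360-180)/60,3),"jig",jig(st["tool_pos"]).round(1),"z",st["tool_pos"][2].round(1),"gap",st["finger_gap"].round(1),"F",st["ft_force"].round(1),"t",st["time"])
                                                                                                                                                                                                                                                          ^^^^^^^^^^^^^^^^^^^^^^
AttributeError: 'float' object has no attribute 'round'
```

```bash
sed -i 's/st\["finger_gap"\].round(1)/round(st["finger_gap"],1)/' h.py
python3 -m jog '0 -0.58 0 0 0 0 0;0 -0.58 0 0 0 0 0;0 -0.58 0 0 0 0 0;-0.1 -0.58 0 0 0 0 0;-0.1 -0.58 0 0 0 0 0' >/dev/null
python3 -m jog '-0.1 -0.58 0 0 0 0 0;-0.1 -0.58 0 0 0 0 0;-0.1 -0.58 0 0 0 0 0;-0.1 -0.58 0 0 0 0 0;-0.1 -0.58 0 0 0 0 0' >/dev/null
python3 -m jog '-0.1 -0.58 0 0 0 0 0;-0.1 -0.58 0.3 0 0 0 0;-0.1 0 0.3 0 0 0 0;0 0 0.4 0 0 0 0;0 0 0 0 0 0 0'
python3 - <<'E'
from h import *;from bench import *
togo(sense(),-270,192,180,-8.05)
for n in("top","wrist"):
    s=snapshot(n); cv2.imwrite(f"pics/{n}1.png",s["img"][:,:,::-1]); np.savez(f"{n}1.npz",**s)
E
```

```text
time: 2.6
tool_pos: [390.9, 187.0, 303.0]
tcp_rot: [179.8, 0.4, -8.0]
ft_force: [-0.0, 0.0, 0.5]
finger_gap: 42.6
grip_force: 0.0
togo tool units [ 0.037 -0.095  1.23 ] wz 0.001 jig [-273.7  182.5] z 303.0 gap 42.6 F [-0.   0.   0.5] t 2.6
```

View pics/wrist1.png

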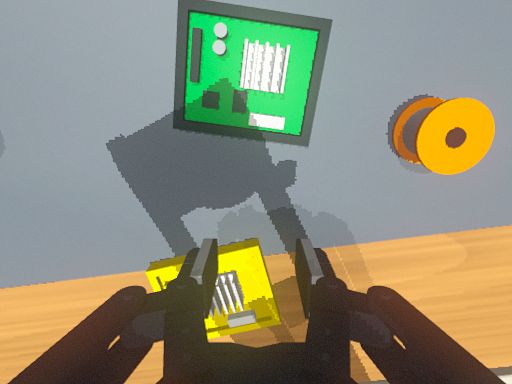

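The wrist view shows the green frame's outer corners at about (180,0), (331,18), (307,146) and (174,128). The half-open fingers are on the robot side, and the spool is to the right at (455,135).

```bash
python3 - <<'E'
from h import *
s=dict(np.load("wrist1.npz"))
P=ray(s,[(180,0),(331,18),(307,146),(174,128)],18)
print(P.round(0).tolist(),[jig(p).round(0).tolist() for p in P],P.mean(0),jig(P.mean(0)),s["extrinsics"][:3,3])
E
```

```text
[[550.0, 223.0], [522.0, 110.0], [425.0, 137.0], [457.0, 250.0]] [[-121.0, 241.0], [-133.0, 124.0], [-233.0, 137.0], [-217.0, 254.0]] [488.15421531 180.05882144] [-176.3821195   189.22332095] [473.21626907 175.81730386 274.73204862]
```

```bash
python3 -m jog '0.02 -0.04 0.4 0 0 0 0;0.02 -0.03 0.4 0 0 0 0;0 0 0.3 0 0 0 0;0 0 0.15 0 0 0 0;0 0 0 0 0 0 0'
python3 - <<'E'
from h import *;from bench import *
togo(sense(),-161,190,178,-8.05)
E
```

```text
time: 3.32
tool_pos: [398.0, 194.2, 181.9]
tcp_rot: [180.0, 0.0, -8.1]
ft_force: [0.2, 0.6, 1.2]
finger_gap: 43.0
grip_force: 0.0
togo tool units [1.066 0.006 0.039] wz -0.001 jig [-267.6  190.6] z 181.9 gap 43.0 F [0.2 0.6 1.2] t 3.325
```

Next I push +x about 107 mm at 7 mm per row, settling down 4 mm first.

```bash
python3 -m jog '0.07 0 0.03 0 0 0 0;0.07 0 0 0 0 0 0;0.07 0 0 0 0 0 0;0.07 0 0 0 0 0 0;0.07 0 0 0 0 0 0' | grep -E 'tool_pos|force'
python3 -m jog '0.07 0 0 0 0 0 0;0.07 0 0 0 0 0 0;0.07 0 0 0 0 0 0;0.07 0 0 0 0 0 0;0.07 0 0 0 0 0 0' | grep -E 'tool_pos|force'
python3 -m jog '0.07 0 0 0 0 0 0;0.07 0 0 0 0 0 0;0.07 0 0 0 0 0 0;0.07 0 0 0 0 0 0;0.06 0 0 0 0 0 0' | grep -E 'tool_pos|force'
python3 - <<'E'
from h import *;from bench import *
togo(sense(),-161,190,178,-8.05)
s=snapshot("wrist"); cv2.imwrite("pics/wrist2.png",s["img"][:,:,::-1]); np.savez("wrist2.npz",**s)
E
```

```text
tool_pos: [432.5, 189.3, 178.2]
ft_force: [-1.7, -0.6, 1.0]
grip_force: 0.9
tool_pos: [467.3, 184.5, 178.2]
ft_force: [-1.5, 0.5, -1.4]
grip_force: 0.6
tool_pos: [501.0, 179.7, 178.3]
ft_force: [-2.3, 0.7, 0.2]
grip_force: 0.8
togo tool units [0.026 0.007 0.003] wz -0.0 jig [-163.6  190.7] z 178.3 gap 42.5 F [-2.3  0.7  0.2] t 5.2
```

View pics/wrist2.png

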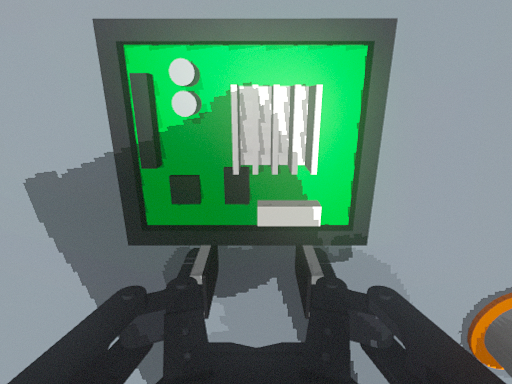

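The carrier is now square to the tool, with corners at about (95,19), (396,19), (368,245) and (128,245). The fingertips sit against the back wall.

```bash
python3 - <<'E'
from h import *;from bench import *
s=dict(np.load("wrist2.npz"))
P=ray(s,[(95,19),(396,19),(368,245),(128,245)],18)
print([jig(p).round(1).tolist() for p in P],jig(P.mean(0)))
togo(sense(),-105,300,280,82)
E
```

```text
[[-52.5, 254.3], [-52.6, 135.7], [-152.5, 134.5], [-152.4, 255.4]] [-102.49213264  194.98396757]
togo tool units [ 0.579 -1.093 -1.014] wz -1.501 jig [-163.   190.7] z 178.6 gap 42.4 F [-0.5 -0.9  1.2] t 5.25
```

```bash
python3 -m jog '-0.2 0 0 0 0 0 0;0 0 -0.5 0 0 0 0;0 0 -0.5 0 0 0 0;0.4 -0.5 0 0 0 0 0;0.41 -0.5 0 0 0 0 0' | grep -E 'tool_pos|force'
python3 -m jog '0 0 0 0 0 -0.17 0;0 0 0 0 0 -0.17 0;0 0 0 0 0 -0.17 0;0 0 0 0 0 -0.17 0;0 0 0 0 0 -0.17 0' | grep -E 'tool_pos|force'
python3 -m jog '0 0 0 0 0 -0.17 0;0 0 0 0 0 -0.17 0;0 0 0 0 0 -0.17 0;0 0 0 0 0 -0.14 0;0 0 0 0 0 0 0' | grep -E 'tool_pos|force'
python3 - <<'E'
from h import *;from bench import *
togo(sense(),-102,291,178,YAW+90)
E
```

```text
tool_pos: [574.0, 268.7, 281.7]
ft_force: [0.6, -0.4, 0.6]
grip_force: 0.0
tool_pos: [572.6, 267.7, 278.4]
ft_force: [-0.2, -0.1, -0.4]
grip_force: 0.0
tool_pos: [572.5, 267.7, 278.5]
ft_force: [0.3, 0.4, 0.1]
grip_force: 0.0
togo tool units [0.032 0.031 1.005] wz -0.001 jig [-105.1  287.8] z 278.5 gap 43.1 F [0.3 0.4 0.1] t 7.125
```

```bash
python3 -m jog '0.03 0.03 0.4 0 0 0 0;0 0 0.4 0 0 0 0;0 0 0.2 0 0 0 0;-0.1 0 0 0 0 0 0;-0.1 0 0 0 0 0 0' | grep -E 'tool_pos|force'
python3 -m jog '-0.08 0 0 0 0 0 0;-0.08 0 0 0 0 0 0;-0.08 0 0 0 0 0 0;-0.08 0 0 0 0 0 0;-0.08 0 0 0 0 0 0' | grep -E 'tool_pos|force'
python3 -m jog '-0.08 0 0 0 0 0 0;-0.08 0 0 0 0 0 0;-0.08 0 0 0 0 0 0;-0.08 0 0 0 0 0 0;-0.08 0 0 0 0 0 0' | grep -E 'tool_pos|force'
python3 -m jog '-0.08 0 0 0 0 0 0;-0.08 0 0 0 0 0 0;-0.08 0 0 0 0 0 0;-0.06 0 0 0 0 0 0;-0.04 0 0 0 0 0 0' | grep -E 'tool_pos|force'
python3 - <<'E'
from h import *;from bench import *
togo(sense(),-102,141,178,YAW+90)
s=snapshot("wrist"); cv2.imwrite("pics/wrist3.png",s["img"][:,:,::-1]); np.savez("wrist3.npz",**s)
E
```

```text
tool_pos: [573.6, 250.0, 180.0]
ft_force: [-0.3, 0.7, 0.5]
grip_force: 0.0
tool_pos: [567.1, 210.4, 178.4]
ft_force: [-0.1, 1.9, 1.1]
grip_force: 1.0
tool_pos: [561.5, 170.7, 178.2]
ft_force: [0.2, 2.1, 0.3]
grip_force: 0.9
tool_pos: [556.8, 137.1, 178.2]
ft_force: [-0.0, 1.7, -0.4]
grip_force: 0.7
togo tool units [-0.153  0.004  0.002] wz -0.001 jig [-102.4  156.3] z 178.2 gap 42.5 F [-0.   1.7 -0.4] t 9.625
```

View pics/wrist3.png

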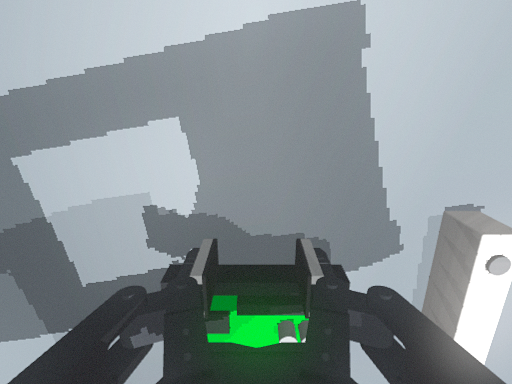

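Looking away from the carrier, this view shows the fence end at the right (475,220), and the tips flat on the outer wall. I'll push 11 mm more, then come round behind the carrier, offset in +y so the spool stays clear.

```bash
python3 -m jog '-0.05 0 0 0 0 0 0;-0.04 0 0 0 0 0 0;-0.02 0 0 0 0 0 0;0.25 0 0 0 0 0 0;0 0 -0.5 0 0 0 0' | grep -E 'tool_pos|force'
python3 -m jog '0 0 -0.6 0 0 0 0.3;-0.4 -0.4 0 0 0 0 0.3;-0.4 -0.4 0 0 0 0 0.3;0 0 0 0 0 0.17 0.3;0 0 0 0 0 0.17 0.3' | grep -E 'tool_pos|force'
python3 -m jog '0 0 0 0 0 0.17 0.3;0 0 0 0 0 0.17 0.3;0 0 0 0 0 0.17 0.3;0 0 0 0 0 0.17 0.3;0 0 0 0 0 0.17 0.3' | grep -E 'tool_pos|force'
python3 -m jog '0 0 0 0 0 0.17 0.3;0 0 0 0 0 0.14 0.3;0 0 0 0 0 0 0.3' | grep -E 'tool_pos|force'
python3 - <<'E'
from h import *;from bench import *
togo(sense(),-182,88,181,YAW)
s=snapshot("wrist"); cv2.imwrite("pics/wrist4.png",s["img"][:,:,::-1]); np.savez("wrist4.npz",**s)
s=snapshot("side");np.savez("side4.npz",**s)
E
```

```text
tool_pos: [556.3, 151.9, 223.7]
ft_force: [0.3, 0.4, 0.1]
grip_force: 0.0
tool_pos: [467.7, 82.8, 288.4]
ft_force: [0.5, 0.3, 0.7]
grip_force: 0.0
tool_pos: [468.3, 83.3, 288.3]
ft_force: [0.1, -1.2, -0.7]
grip_force: 0.0
tool_pos: [468.3, 83.3, 288.3]
ft_force: [-0.9, -0.0, 0.6]
grip_force: 0.0
togo tool units [0.005 0.027 1.073] wz 0.0 jig [-182.5   90.7] z 288.3 gap 29.7 F [-0.9 -0.   0.6] t 11.925
```

View pics/wrist4.png

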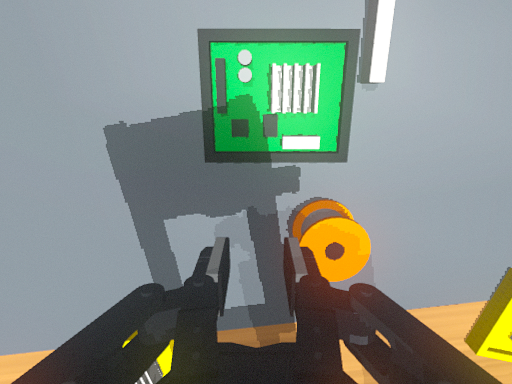

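Here the carrier corners are about (199,29), (359,30), (347,162) and (205,162). The rib end is at (375,80), and the spool's top flange is at (335,250), near the right finger.

```bash
python3 - <<'E'
from h import *
s=dict(np.load("wrist4.npz"))
P=ray(s,[(199,29),(359,30),(347,162),(205,162)],18)
print([jig(p).round(1).tolist() for p in P],jig(P.mean(0)))
im=s["img"].astype(int)
for r in(5,35,70):print(r,im[r,355:402].sum(1)//3)
print(im[60:95,377].sum(1)//3)
print("spool",jig(ray(s,[(335,250)],45)[0]))
E
```

```text
[[-53.4, 132.9], [-54.0, 15.2], [-152.8, 14.1], [-152.9, 134.0]] [-103.26817713   74.07185632]
5 [183 183 181 184 180 182 181 181 181 174 124 126 126 120 116 120 121 121
 118 123 124 114 151 225 255 255 255 255 255 255 255 255 255 255 255 255
 255 255 255 243 179 181 184 183 183 183 181]
35 [105 102 101 103 132 176 190 179 121 125 117 115 117 121 118 118 122 118
 115 178 249 255 255 255 255 255 255 255 255 255 255 255 255 255 255 249
 181 184 186 186 186 183 186 185 186 185 187]
70 [104 150 192 179 118 123 121 113 113 113 115 117 116 116 111 180 251 255
 255 255 254 255 255 255 254 254 255 255 255 255 251 199 184 186 184 186
 185 186 185 185 185 186 185 183 183 183 184]
[255 255 255 255 254 255 255 255 255 255 255 255 254 255 255 255 255 255
 255 255 255 252 194 144 173 168 170 173 184 183 185 182 182 182 181]
spool [-221.35012957   25.29972171]
```

```bash
python3 - <<'E'
from h import *
s=dict(np.load("wrist4.npz"))
for z,p in((0,[(364.5,5),(362.5,35),(358.6,70)]),(22,[(377.2,5),(373.5,35),(369.6,70)]),(22,[(394.8,5),(390.6,35),(385.8,70)]),(22,[(377,81.5)])):
    print(z,[jig(q).round(1).tolist() for q in ray(s,p,z)])
E
```

```text
0 [[-33.4, 7.2], [-54.0, 6.4], [-79.7, 6.6]]
22 [[-39.1, 5.4], [-58.0, 5.6], [-81.5, 5.5]]
22 [[-39.1, -7.0], [-58.0, -6.9], [-81.5, -6.7]]
22 [[-89.5, -1.2]]
```

The jig estimate holds within about 1 mm and the carrier's inner edge is 8 mm from the rib. I lower and push to the fence.

```bash
python3 -m jog '0 0 0.4 0 0 0 0.3;0 0 0.4 0 0 0 0.3;0 0 0.27 0 0 0 0.3;0.06 0 0 0 0 0 0.3;0.06 0 0 0 0 0 0.3' | grep -E 'tool_pos|force'
python3 -m jog '0.07 0 0 0 0 0 0.3;0.07 0 0 0 0 0 0.3;0.07 0 0 0 0 0 0.3;0.07 0 0 0 0 0 0.3;0.07 0 0 0 0 0 0.3' | grep -E 'tool_pos|force'
python3 -m jog '0.05 0 0 0 0 0 0.3;0.05 0 0 0 0 0 0.3;0.04 0 0 0 0 0 0.3;0.03 0 0 0 0 0 0.3' | grep -E 'tool_pos|force'
python3 - <<'E'
from h import *;from bench import *
togo(sense(),-111,88,181,YAW)
E
```

```text
tool_pos: [481.4, 81.7, 182.6]
ft_force: [0.3, -0.1, 0.6]
grip_force: 0.0
tool_pos: [515.3, 76.8, 181.3]
ft_force: [-1.7, 0.8, 0.3]
grip_force: 1.1
tool_pos: [531.9, 74.5, 181.2]
ft_force: [-2.4, -0.1, 0.7]
grip_force: 0.9
togo tool units [0.072 0.028 0.002] wz -0.0 jig [-118.2   90.8] z 181.2 gap 29.9 F [-2.4 -0.1  0.7] t 13.775
```

```bash
for i in 1 2 3; do python3 -m jog '0.02 0 0 0 0 0 0.3;0.015 0 0 0 0 0 0.3' | grep -E 'tool_pos|ft_force'; done
python3 - <<'E'
from h import *;from bench import *
togo(sense(),-111,88,181,YAW)
s=snapshot("wrist"); cv2.imwrite("pics/wrist5.png",s["img"][:,:,::-1]); np.savez("wrist5.npz",**s)
E
```

```text
tool_pos: [535.3, 74.0, 181.3]
ft_force: [-1.1, -0.7, 0.4]
tool_pos: [538.7, 73.5, 181.3]
ft_force: [-4.9, -0.5, 0.6]
tool_pos: [540.1, 73.3, 180.3]
ft_force: [-18.4, 2.8, 10.4]
togo tool units [-0.01   0.028 -0.007] wz -0.0 jig [-110.    90.8] z 180.3 gap 29.9 F [-18.4   2.8  10.4] t 14.525
```

View pics/wrist5.png

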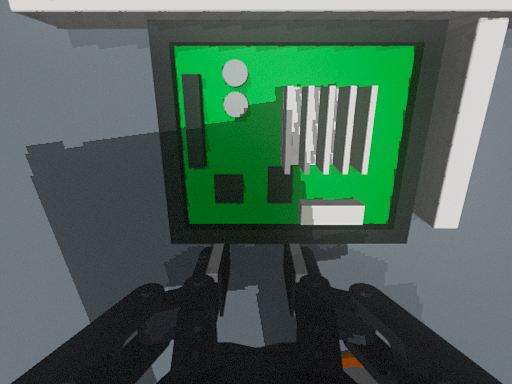

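The carrier's far edge meets the fence (force rose to 18 N), and a gap to the rib remains at right (about 408–415, 215). Now for the sideways nudge.

```bash
python3 -m jog '-0.08 0 0 0 0 0 0.3;-0.1 0 0 0 0 0 0.3;0 0 -0.5 0 0 0 0.3;0 0 -0.5 0 0 0 0.3;0.36 -0.4 0 0 0 0 0.3' | grep -E 'tool_pos|force'
python3 -m jog '0.36 -0.4 0 0 0 0 0.3;0 0 0 0 0 -0.17 0.3;0 0 0 0 0 -0.17 0.3;0 0 0 0 0 -0.17 0.3;0 0 0 0 0 -0.17 0.3' | grep -E 'tool_pos|force'
python3 -m jog '0 0 0 0 0 -0.17 0.3;0 0 0 0 0 -0.17 0.3;0 0 0 0 0 -0.17 0.3;0 0 0 0 0 -0.17 0.3;0 0 0 0 0 -0.14 0.3' | grep -E 'tool_pos|force'
python3 - <<'E'
from h import *;from bench import *
togo(sense(),-55,168,180,YAW+90)
E
```

```text
tool_pos: [567.1, 109.2, 289.2]
ft_force: [1.5, -0.3, 0.9]
grip_force: 0.0
tool_pos: [606.7, 144.7, 281.5]
ft_force: [0.6, -0.0, 0.3]
grip_force: 0.0
tool_pos: [606.6, 144.6, 281.5]
ft_force: [-1.5, -0.0, 0.1]
grip_force: 0.0
togo tool units [-0.027 -0.009  1.015] wz 0.005 jig [-54.1 170.7] z 281.5 gap 29.8 F [-1.5 -0.   0.1] t 16.45
```

```bash
python3 -m jog '0 0 0.4 0 0 0 0.3;0 0 0.4 0 0 0 0.3;0 0 0.21 0 0 0 0.3;-0.08 0 0 0 0 0 0.3;-0.08 0 0 0 0 0 0.3' | grep -E 'tool_pos|force'
python3 -m jog '-0.04 0 0 0 0 0 0.3;-0.04 0 0 0 0 0 0.3;-0.03 0 0 0 0 0 0.3;-0.02 0 0 0 0 0 0.3' | grep -E 'tool_pos|ft_force'
for i in 1 2; do python3 -m jog '-0.02 0 0 0 0 0 0.3;-0.01 0 0 0 0 0 0.3' | grep -E 'tool_pos|ft_force';done
python3 - <<'E'
from h import *;from bench import *
togo(sense(),-55,137,180,YAW+90)
E
```

```text
tool_pos: [605.4, 128.3, 182.1]
ft_force: [0.6, -0.2, 1.1]
grip_force: 0.0
tool_pos: [603.0, 116.0, 180.8]
ft_force: [0.7, 1.9, 0.9]
tool_pos: [602.4, 113.0, 180.4]
ft_force: [0.1, 2.1, 1.3]
tool_pos: [601.9, 110.1, 180.3]
ft_force: [0.2, 5.4, 0.9]
togo tool units [ 0.011 -0.01   0.003] wz -0.0 jig [-54.  135.9] z 180.3 gap 30.0 F [0.2 5.4 0.9] t 18.075
```

```bash
python3 -m jog '-0.02 0 0 0 0 0 0.3;-0.01 0 0 0 0 0 0.3' | grep -E 'tool_pos|ft_force'
python3 -m jog '0.08 0 0 0 0 0 0.3;0.2 0 0 0 0 0 0.3;0 0 -0.5 0 0 0 0.3;0 0 -0.5 0 0 0 0.3;-0.5 -0.5 0 0 0 0 0.3' | grep -E 'tool_pos|force'
python3 -m jog '-0.45 -0.45 0 0 0 0.17 0.3;0 0 0 0 0 0.17 0.3;0 0 0 0 0 0.17 0.3;0 0 0 0 0 0.17 0.3;0 0 0 0 0 0.17 0.3' | grep -E 'tool_pos|force'
python3 -m jog '0 0 0 0 0 0.17 0.3;0 0 0 0 0 0.17 0.3;0 0 0 0 0 0.17 0.3;0 0 0 0 0 0.14 0.3;0 0 0 0 0 0 0.3' | grep -E 'tool_pos|force'
python3 - <<'E'
from h import *;from bench import *
togo(sense(),-130,80,181,YAW)
s=snapshot("wrist"); cv2.imwrite("pics/wrist6.png",s["img"][:,:,::-1]); np.savez("wrist6.npz",**s)
E
```

```text
tool_pos: [601.6, 109.2, 180.4]
ft_force: [2.2, 18.2, -1.8]
tool_pos: [559.8, 99.0, 287.6]
ft_force: [-0.5, -2.3, 0.2]
grip_force: 0.0
tool_pos: [505.6, 60.2, 280.4]
ft_force: [-0.2, -0.2, -1.0]
grip_force: 0.0
tool_pos: [505.6, 60.1, 280.3]
ft_force: [-1.3, -0.6, 1.0]
grip_force: 0.0
togo tool units [ 0.123 -0.071  0.993] wz 0.001 jig [-142.3   72.9] z 280.3 gap 30.0 F [-1.3 -0.6  1. ] t 20.2
```

View pics/wrist6.png

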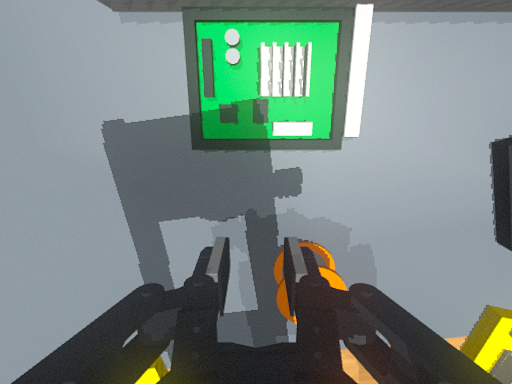

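The carrier touches the rib: its right edge (355,8)–(341,150) runs along the rib's (355,5)–(345,136). The fence face lies along row 8. I check flushness numerically.

```bash
python3 - <<'E'
from h import *
s=dict(np.load("wrist6.npz"))
P=ray(s,[(183,8.5),(355.5,6.5),(341.5,150),(192.5,150)],18)
print([jig(p).round(1).tolist() for p in P])
im=s["img"];cv2.imwrite("pics/c6.png",cv2.resize(im[0:160,170:380,::-1],None,fx=3.6,fy=3.6,interpolation=cv2.INTER_NEAREST))
E
```

```text
[[-2.2, 124.1], [-0.9, 4.1], [-101.1, 4.4], [-101.2, 124.4]]
```

View pics/c6.png

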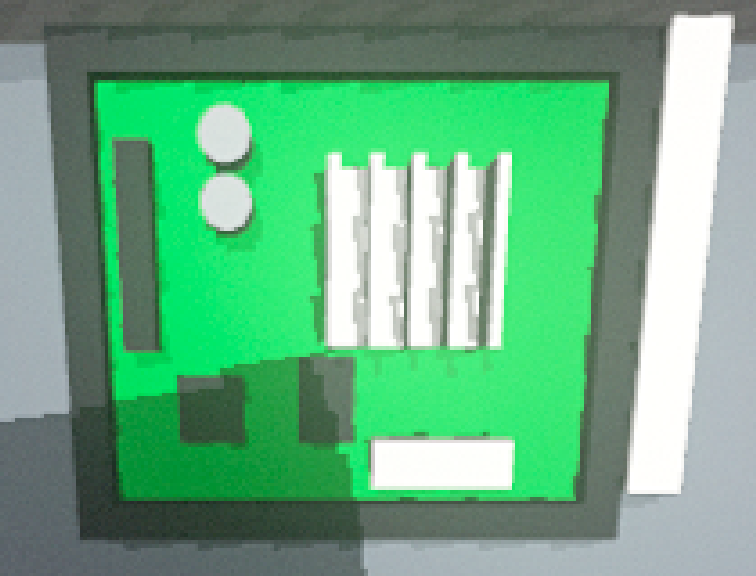

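It looks seated on both sides. I give one light square confirm push toward the fence.

```bash
python3 -m jog '0.14 0 0 0 0 0 0;0 0 0.5 0 0 0 0;0 0 0.35 0 0 0 0;0 0 0.17 0 0 0 0;0.07 0 0 0 0 0 0' | grep -E 'tool_pos|ft_force'
for i in 1 2; do python3 -m jog '0.03 0 0 0 0 0 0;0.02 0 0 0 0 0 0' | grep -E 'tool_pos|ft_force';done
python3 -m jog '0.015 0 0 0 0 0 0;0.01 0 0 0 0 0 0' | grep -E 'tool_pos|ft_force'
python3 -c "
from h import *;from bench import *
togo(sense(),-110,73,178,YAW)"
```

```text
tool_pos: [526.1, 56.7, 177.2]
ft_force: [-0.2, -0.2, -0.0]
tool_pos: [532.7, 55.9, 180.2]
ft_force: [-0.1, -0.3, -0.9]
tool_pos: [536.2, 55.3, 178.7]
ft_force: [-8.3, 1.3, 5.1]
tool_pos: [537.1, 55.2, 177.5]
ft_force: [-11.8, 2.2, 7.0]
togo tool units [ 0.004 -0.005 -0.005] wz -0.0 jig [-110.4   72.5] z 177.5 gap 42.8 F [-11.8   2.2   7. ] t 21.625
```

```bash
python3 -m jog '-0.05 0 0 0 0 0 0;-0.12 0 0 0 0 0 0;0 0 -0.5 0 0 0 0;0 0 -0.6 0 0 0 0;0 0 0 0 0 0 0' | grep -E 'tool_pos|ft_force'
python3 - <<'E'
from h import *;from bench import *
s=snapshot("wrist"); cv2.imwrite("pics/w7.png",cv2.resize(s["img"][0:190,150:400,::-1],None,fx=3,fy=3,interpolation=cv2.INTER_NEAREST))
togo(sense(),-110,73,178,YAW)
E
```

```text
tool_pos: [523.8, 57.4, 294.7]
ft_force: [0.6, 0.2, -0.5]
togo tool units [ 0.149 -0.004  1.136] wz -0.0 jig [-124.9   72.6] z 291.6 gap 42.9 F [-0.2  0.2 -0.4] t 22.3
```

View pics/w7.png

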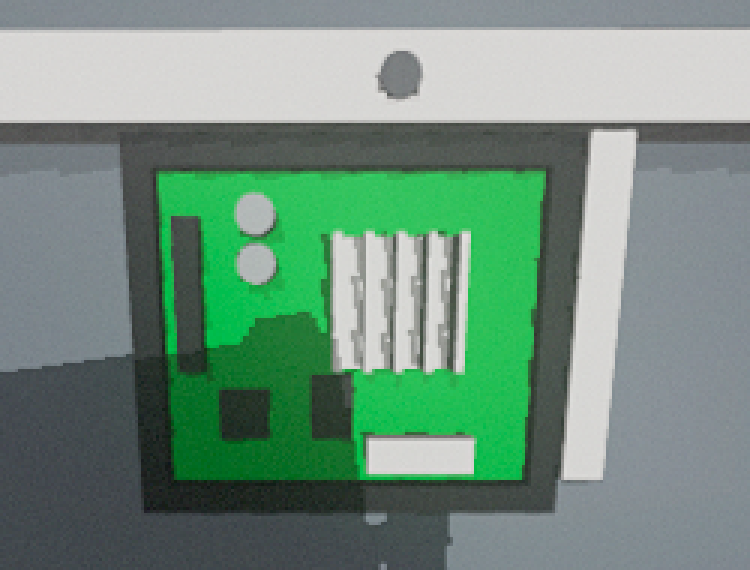

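The carrier sits flush along the fence (crop row 130) and the rib (585,140 to 560,480), and the arm is clear.

```bash
python3 -c "
from bench import *
print(hand_in())"
```

```text
the job is handed in; nothing more can be done
None
```

The green carrier is in the corner on its own side of the rib, flush with the fence and the rib as far as the last close-up shows; I handed the job in at about 22 s with the arm clear, no measured push force over about 20 N, and no contact with anything else that I saw, though I took no final overall picture.

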